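# Register a bridge blank in the corner of a locating jig

## Task

On the plywood jig, use a fingertip to push the long dark bridge blank (not the shorter nut blank) flat against the rail while it is still clear of the pocket, then slide it along the rail into the corner pocket until it is fully home, flush against both the rail and the end stop. Only push or press it: keep it flat on the board, with no straddling, pinching or lifting, and bring it to the pocket along the rail. Leave everything else where it is.

Things in the scene. Friction and masses are not known exactly. Their poses are not given: they have to be found in the camera images.
- jig: Fixed plywood board, 200 (x) by 420 (y) by 15 mm thick, flat on the bench; pose varies. Origin: centre of its underside, z up. A light-wood rail 22 mm wide runs its full length along y near the robot-side edge; the rail's working face looks to jig +x and lies at jig x = -64 mm. The rail rises 20 mm above the board's top.
- stop: Wooden end stop fixed across the jig towards its +y end; place along the rail varies. Axes parallel to the jig's. Origin: inner corner where the rail's working face meets the stop face, at board-top level. The stop face looks to -y, reaches from the rail to x = 70 mm; the stop is 16 mm thick, 20 mm high. A clamp part over the rail with brass screw reaches 30 mm above the board.
- home (a point): Where the blank's origin lies when it is home: 16 mm from the rail's face and 35 mm before the stop face, at board-top level. Axes parallel to the jig's: x away from the rail, y along the rail towards the stop.
- keeper (a point): Centre of the open (-y) end of the keeper, at board-top level: a bar 14 mm wide and 18 mm high, parallel to the rail, running 40 mm from here to the stop. Its inner face is 36 mm from the rail, flaring outwards by 5 mm over the 10 mm next to this end as a lead-in. Rail, stop and keeper form the corner pocket, 36 mm wide, 40 mm deep, open on top and at its -y end.
- blank: The bridge blank: loose dark-wood bar 70 x 32 x 14 mm (its x, y, z), 25 to 55 g, thin black line along its top. Origin: centre of its underside. It lies flat on the board off the rail, at least 85 mm short of home, long side within 30 degrees of the rail's direction. Slides easily (under 1 N). Enters the pocket lengthwise, either way round; 30 mm of it stays outside the keeper.
- nut_blank: Bystander: loose dark-wood bar 44 x 22 x 12 mm lying on the board too, before or behind the bridge blank along the rail (which is which differs), at least 15 mm clear of the strip in which the bridge blank slides along the rail. Origin: centre of its underside.
- weight: Bystander: loose knobbed brass weight, 36 mm across and 40 mm high, standing on the board beside the keeper on the side away from the rail. Origin: centre of its underside.
- tape: Bystander: roll of paper tape lying flat, 96 mm across, 24 mm high, on the bench to the right of the jig.
- pin_cup: Bystander: small grey bowl, 68 mm across, 45 mm high, on the bench to the left of the jig.
- sander: Bystander: cork sanding block with wooden grip, 110 x 60 x 42 mm, on the bench to the left of the jig.
- glue: Bystander: white glue bottle, 52 mm across, 85 mm high, standing on the bench to the right.
Mind the look-alikes: they are no part of the job. Leave any green or pink look-alike of the blank alone.

How it is judged:
By the outcome, as a careful person would: the job done as asked, in the order asked, and still so for the second after the job is handed in, with the robot touching nothing.
It also fails if it takes over 64 s, if anything falls off the work surface, if the arm or the gripper's body presses on something with over 40 N, if the wrist force passes 120 N, or if a joint passes its speed limit or range.

## Robot

A 6-joint arm with a two-finger parallel gripper is mounted at the origin on the work surface. World frame = base frame: x ahead of the robot, y to its left, z up, the work surface at z = 0. Lengths are in m, angles in degrees, forces in N, time in s.
With the tool pointing down it reaches from about 0.375 to 0.9 m from the base axis. Payload 3.1 kg.
Tool frame: the origin (TCP) lies at the centre of the arm's flange, where the gripper is bolted on; the fingertips stand 182 mm ahead of it and the grasp point (between the pads) lies 164 mm ahead of it; x points along the fingers, z is the direction in which the jaws open and shut, and the axes are right-handed (so a half turn about x gives the same grasp; the last joint's range is limited). The gripper opens to 87 mm and grips with 3 to 60 N. Pads are 19 mm wide; open, the fingers measure 117 mm over their backs; the gripper's body (75 mm by 190 mm) begins 51 mm behind the grasp point.
Start: joints at [-84.425, 30.224, 82.088, -0, 67.689, -10.227], TCP at [0.17, -0.601, 0.405] pointing down, gripper open.
Joint ranges: [-176.69, 176.69], [-43.24, 126.21], [12.49, 139.97], [-82, 262], [0, 151.66], [-163.58, 163.58]. Speed limits (degrees/s): [159.86, 159.86, 180, 180, 180, 180].

## Interface

Orientations are given as a 3x3 rotation matrix whose columns are the frame's x, y, z axes.
In Python, from rig import bot gives the robot as it stands.
- The arm moves only by the shell command python3 -m crank 'ROWS' [OPENING]. ROWS is JSON, a list of rows, each an object with "offset": the shift along the tool's x, y, z in m, a list of three; "spin": the turn about the tool's x in rad. A call has 1 to 12 rows; each row shifts and turns the commanded pose from where the row before left it, along the tool's axes as they then stand; what a row does not reach is not made up. A row lasts 1/10 s, in which the tool goes at most 50 mm and 8.59 degrees, less where a joint would pass 70% of its speed; a pose out of reach is approached as far as the arm can. A call is refused whole if a number of a shift passes 0.05 or a number of a turn 0.15, either way. A call with a gripper value outside its range is refused whole. OPENING is the finger opening in m, from 0 to 0.087, set as the call begins (- or left out, the last holds). The fingers move at their own pace and stop on an object; the grip force is fixed at half the most. Time passes only in rows, so rows that do not move let the fingers close. It gives the time, the measured TCP pose, the force and the opening at its end, in the units of the state.
- bot.read_state(): the state, without advancing time (a new reading comes with each control period).
- bot.capture(name): name is "side" or "top"; returns a dict with "pixels" (480x640x3 uint8, blue, green, red), "depth" (480x640 float32, m along the optical axis (not along the pixel's ray), 0 where there is no reading), "K" (3x3 intrinsics, pixels), "world_to_cam" (4x4, takes a point from world to camera coordinates). Camera axes: x right, y up, looking along -z (the intrinsics and any distortion apply to the point x, -y, -z); pixel columns grow to the right and rows downward; lengths in m; the calibration is good to about 2 mm. A picture is of the moment at which its call begins.
- bot.hand_in(): hands the job in, once; it reports no verdict.
Trained networks look in a picture, given as the dict that the camera call returned (one of the last four; its "shot" number tells which), for a name from the list of things; names that differ only in an ending like _2 or _b are one class to them, and where a whole thing is asked for, a point or a joint stands for the part that bears it (a point fixed in the world has none). Each returns a list of dicts, best first, with "p" (0 to 1); they miss things now and then, are a little off and sometimes report something else, mostly with a low value. They report only what shows in the picture. A call takes as long as a camera call. They do not tell look-alikes from the thing itself.
- bot.regions_of(label, picture): "region" (480x640 bool, what is visible of it) and "extent" ([centre column, centre row, width, height] in pixels, round what is visible of it).
The state is a dict: "time_s": time; "joint_positions": joint angles; "qvel": joint speeds; "tau": joint torques, N m; "position": TCP position; "tcp_rot": TCP orientation; "force": force on the tool from outside, world axes, zero at the start; "moment": the same for the moment, N m; "opening": opening from 0.0 (shut) to 1.0 (fully open).
Only numpy, scipy, OpenCV 4.12 (cv2) and the standard library are available. Lean on these libraries where they do the work, as an engineer would, in place of code of your own. Each camera call takes 0.05 s, during which the arm holds its last target.

## Working session

There is one attempt and no reset: what is moved stays moved. The work goes in short steps, Python scripts to look and compute and a shell command to move; the robot and the scene stay as the last step left them, time stands still between calls to the robot, and variables do not carry over. Pictures are saved under pics/ and viewed, and the job is handed in when it is done.

```bash
mkdir -p pics; ls; python3 - <<'E'
from rig import bot
import cv2,numpy as np,pickle
s=bot.read_state();print(s['time_s'],s['position'],np.round(s['tcp_rot'],3).tolist(),s['opening'],s['force'])
for n in('top','side'):
    d=bot.capture(n);cv2.imwrite(f'pics/{n}0.png',d['pixels']);pickle.dump(d,open(f'{n}0.pkl','wb'))
    print(n,d['K'].tolist(),np.round(d['world_to_cam'],3).tolist(),d.keys())
    for l in('jig','blank','nut_blank','stop','keeper','weight','tape','glue','sander','pin_cup'):
        try: print(l,[(round(r['p'],2),np.round(r['extent']).tolist()) for r in bot.regions_of(l,d)][:4])
        except Exception as e: print(l,e)
E
```

```text
pics
0.0 [ 0.17019907 -0.60102688  0.403771  ] [[-0.0, 0.962, 0.272], [0.002, 0.272, -0.962], [-1.0, 0.0, -0.002]] 1.0004688745109485 [-0.40052517  0.08756265 -0.66897477]
top [[593.8757449249401, 0.0, 314.03887683206773], [0.0, 593.8757449249401, 232.91392245222727], [0.0, 0.0, 1.0]] [[0.013, -1.0, -0.009, -0.001], [0.987, 0.011, 0.162, -0.561], [-0.162, -0.011, 0.987, -1.166], [0.0, 0.0, 0.0, 1.0]] dict_keys(['pixels', 'depth', 'K', 'world_to_cam', 'shot'])
jig [(0.94, [304.0, 249.0, 210.0, 101.0])]
blank [(0.94, [386.0, 235.0, 38.0, 19.0]), (0.83, [444.0, 191.0, 20.0, 38.0]), (0.72, [443.0, 246.0, 26.0, 31.0]), (0.42, [139.0, 290.0, 60.0, 37.0])]
nut_blank [(0.47, [327.0, 243.0, 22.0, 16.0])]
stop [(0.66, [230.0, 264.0, 30.0, 48.0])]
keeper [(0.94, [231.0, 264.0, 30.0, 36.0])]
weight [(0.65, [246.0, 216.0, 21.0, 16.0])]
tape [(0.76, [517.0, 280.0, 49.0, 45.0])]
glue [(0.75, [518.0, 232.0, 34.0, 27.0]), (0.52, [328.0, 243.0, 25.0, 14.0])]
sander [(0.81, [139.0, 292.0, 58.0, 35.0])]
pin_cup [(0.56, [124.0, 237.0, 34.0, 28.0])]
side [[519.9982915604538, 0.0, 329.4645716267075], [0.0, 519.9982915604538, 240.08159760488937], [0.0, 0.0, 1.0]] [[0.964, -0.265, -0.014, -0.568], [0.173, 0.586, 0.792, -0.138], [-0.202, -0.766, 0.61, -0.935], [0.0, 0.0, 0.0, 1.0]] dict_keys(['pixels', 'depth', 'K', 'world_to_cam', 'shot'])
jig [(0.93, [310.0, 267.0, 144.0, 150.0])]
blank [(0.96, [336.0, 300.0, 30.0, 34.0]), (0.64, [414.0, 278.0, 37.0, 19.0]), (0.55, [418.0, 347.0, 46.0, 32.0])]
nut_blank [(0.59, [311.0, 259.0, 10.0, 19.0]), (0.53, [231.0, 173.0, 27.0, 31.0])]
stop [(0.72, [268.0, 208.0, 37.0, 21.0])]
keeper [(0.94, [270.0, 206.0, 44.0, 20.0])]
weight [(0.87, [319.0, 204.0, 19.0, 22.0])]
tape [(0.66, [327.0, 447.0, 71.0, 65.0])]
glue [(0.78, [397.0, 423.0, 39.0, 55.0])]
sander [(0.91, [232.0, 172.0, 24.0, 36.0])]
pin_cup [(0.85, [274.0, 159.0, 24.0, 20.0])]
```

```bash
python3 - <<'E'
import cv2
a=cv2.imread('pics/top0.png')[160:340,90:560];cv2.imwrite('pics/top0c.png',cv2.resize(a,None,fx=1.7,fy=1.7,interpolation=cv2.INTER_CUBIC))
a=cv2.imread('pics/top0.png')[185:305,195:415];cv2.imwrite('pics/top0d.png',cv2.resize(a,None,fx=3.6,fy=3.6,interpolation=cv2.INTER_CUBIC))
a=cv2.imread('pics/side0.png')[140:480,200:500];cv2.imwrite('pics/side0c.png',cv2.resize(a,None,fx=1.7,fy=1.7,interpolation=cv2.INTER_CUBIC))
E
```

```text
(no output)
```

View pics/top0c.png

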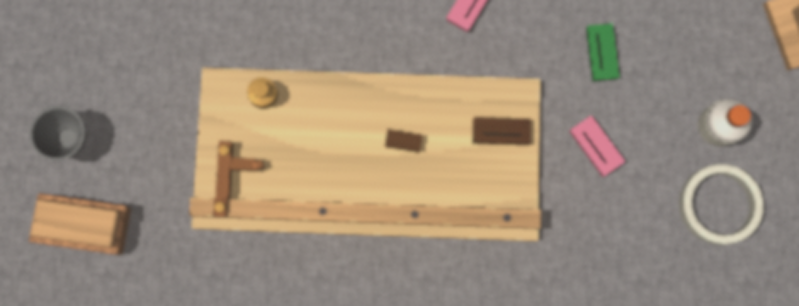

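View pics/top0d.png

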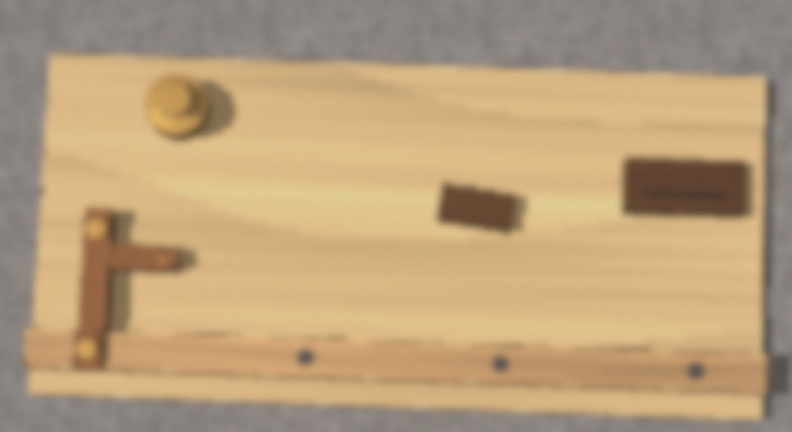

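View pics/side0c.png

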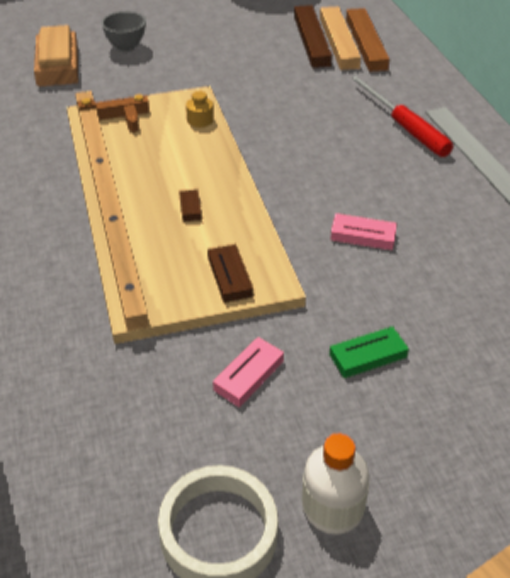

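The dark bars on the jig are at top-view pixels (386,237), long with a black line, and (327,243), short with no line. The look-alikes are pink at (443,246) and about (367,165), and green at (444,191). Other dark bars lie off the jig at the far side. I choose (386,237), and the close crop confirms it. Now to measure it.

```bash
cat > h.py <<'E'
import numpy as np,cv2,pickle
def ray(d,uv):
    uv=np.atleast_2d(np.asarray(uv,float));K=d['K'];T=d['world_to_cam'];R=T[:3,:3];t=T[:3,3]
    c=np.c_[(uv[:,0]-K[0,2])/K[0,0],-(uv[:,1]-K[1,2])/K[1,1],-np.ones(len(uv))]
    return -R.T@t, c@R
def onz(d,uv,z):
    o,r=ray(d,uv);return (o+r*((z-o[2])/r[:,2])[:,None])[:,:2]
def cloud(d):
    v,u=np.mgrid[0:480,0:640];o,r=ray(d,np.c_[u.ravel(),v.ravel()])
    return (o+r*d['depth'].reshape(-1,1)).reshape(480,640,3)
def proj(d,p):
    p=np.atleast_2d(p);c=p@d['world_to_cam'][:3,:3].T+d['world_to_cam'][:3,3];K=d['K']
    return np.c_[K[0,0]*c[:,0]/-c[:,2]+K[0,2],-K[1,1]*c[:,1]/-c[:,2]+K[1,2]]
def dark(d,z,lo=(0.3,-0.45),hi=(0.8,0.2)):
    # contours of dark wood -> world polygons at height z
    im=d['pixels'].astype(int);m=((im[...,2]<130)&(im[...,2]-im[...,0]>22)).astype('uint8')
    cs,_=cv2.findContours(m,cv2.RETR_EXTERNAL,cv2.CHAIN_APPROX_NONE);out=[]
    for c in cs:
        if cv2.contourArea(c)<60: continue
        w=onz(d,c[:,0],z);r=cv2.minAreaRect((w*1000).astype('float32'));
        out.append((cv2.contourArea(c),c[:,0].mean(0).round(),np.round(r[0],1),np.round(r[1],1),round(r[2],1)))
    return out
E
python3 - <<'E'
from h import *
for n in('top','side'):
    d=pickle.load(open(n+'0.pkl','rb'));print(n)
    for o in dark(d,.029): print(o)
    P=cloud(d);ok=d['depth']>0
    z=P[...,2];print('depth valid',ok.mean())
    s=ok&(P[...,0]>.4)&(P[...,0]<.7)&(P[...,1]>-.25)&(P[...,1]<.25)
    h,e=np.histogram(z[s],bins=np.arange(-.01,.08,.003));print(list(zip(e.round(3),h)))
    # rail profile by y
    for y in np.arange(-.2,.24,.04):
        q=s&(abs(P[...,1]-y)<.004); a=P[q]; a=a[a[:,0].argsort()]
        print(round(y,2),[(int(p[0]*1000),int(p[2]*1000)) for p in a[a[:,0]<.53]][::3][:24])
E
```

```text
top
(309.5, array([627., 389.]), array([ 261.4, -616.6]), array([25.2, 97.9]), 81.6)
(350.0, array([609., 385.]), array([ 266.3, -583.4]), array([24.8, 98.5]), 79.7)
(398.5, array([592., 381.]), array([ 272.5, -549.5]), array([24.6, 97.1]), 79.5)
(429.5, array([575., 378.]), array([ 279.6, -515.6]), array([23.2, 92.4]), 80.5)
(134.0, array([161., 295.]), array([433. , 317.2]), array([14.1, 59.4]), 81.8)
(70.0, array([225., 271.]), array([481. , 187.7]), array([11.8, 55.2]), 80.8)
(167.0, array([328., 242.]), array([544.2, -22.8]), array([42.8, 19.8]), 80.3)
(447.0, array([385., 237.]), array([ 556.9, -141.9]), array([29.3, 68.5]), 0.7)
(435.5, array([576., 175.]), array([ 702.5, -544.2]), array([58.4, 78.7]), 8.9)
(79.5, array([605., 175.]), array([ 695.3, -601.8]), array([95.6,  6.8]), 17.9)
(567.5, array([630., 163.]), array([ 723.1, -649.6]), array([50. , 76.9]), 85.7)
(920.5, array([165., 114.]), array([818.3, 328.8]), array([158.2,  31.8]), 80.2)
(62.5, array([179., 105.]), array([837.7, 309.5]), array([ 31.5, 157.6]), 1.4)
(62.5, array([298.,  99.]), array([855.2,  46.8]), arra
[... 8753 characters left out ...]
-1), (426, 0), (429, 0), (432, 0), (434, 1), (435, 12), (438, 14), (440, 14), (444, 15), (448, 15), (451, 34), (454, 31), (456, 34), (459, 32), (462, 34), (465, 34), (467, 33)]
0.16 [(400, -2), (402, -4), (404, -1), (407, 0), (412, 1), (416, 0), (420, -1), (424, -4), (427, 0), (429, 0), (431, 0), (433, -1), (437, 16), (440, 13), (445, 14), (448, 15), (450, 33), (453, 37), (457, 33), (459, 35), (461, 36), (465, 32), (467, 35), (469, 35)]
0.2 [(400, -1), (403, 0), (407, 0), (409, 0), (414, -3), (416, 0), (421, 1), (423, 0), (427, -1), (430, 0), (432, 1), (436, 0), (440, 14), (443, 15), (445, 14), (449, 13), (452, 39), (454, 40), (461, 44), (468, 41), (474, 35), (478, 33), (481, 34), (487, 34)]
```

```bash
python3 - <<'E'
from h import *
for n in('top','side'):
    d=pickle.load(open(n+'0.pkl','rb'));print(n)
    P=cloud(d);ok=d['depth']>0;x,y,z=P[...,0],P[...,1],P[...,2]
    zz=cv2.medianBlur(z.astype('float32'),3)
    m=ok&(zz>.0075)&(zz<.026)&(x>.4)&(x<.7)&(y>-.3)&(y<.3)
    A=m&1
    # near edge, far edge by y bins; left/right by x bins (plane z=.015 projection of pixel)
    v,u=np.mgrid[0:480,0:640];W=onz(d,np.c_[u.ravel(),v.ravel()],.015).reshape(480,640,2)
    X=W[...,0];Y=W[...,1]
    def line(f,idx,w,lo,hi,step=.008):
        pts=[]
        for t in np.arange(lo,hi,step):
            q=m&(abs(idx-t)<step/2)
            if q.sum()>3: pts.append((t,f(w[q])))
        p=np.array(pts)
        for _ in range(4):
            c=np.polyfit(p[:,0],p[:,1],1);r=p[:,1]-np.polyval(c,p[:,0]);k=abs(r)<max(.003,2*r.std())
            p=p[k]
        return c,r.std()
    print('near x(y)',line(np.min,Y,X,-.16,.2)); print('far x(y)',line(np.max,Y,X,-.16,.2))
    print('right y(x)',line(np.min,X,Y,.5,.61)); print('left y(x)',line(np.max,X,Y,.5,.61))
    W=onz(d,np.c_[u.ravel(),v.ravel()],.035).reshape(480,640,2);X=W[...,0];Y=W[...,1]
    m=ok&(zz>.026)&(zz<.05)&(x>.43)&(x<.49)&(y>-.3)&(y<.16)
    print('railnear',line(np.min,Y,X,-.16,.14)); print('railface',line(np.max,Y,X,-.16,.14))
    a=d['pixels']
E
```

```text
top
near x(y) (array([0.02363902, 0.43185869]), np.float64(0.0005688096182776431))
far x(y) (array([0.02247209, 0.63021251]), np.float64(0.0005899963936852798))
right y(x) (array([ 1.05893581, -0.84427946]), np.float64(0.020706967999096756))
left y(x) (array([-0.02220134,  0.24267907]), np.float64(0.0005710648990440409))
railnear (array([0.02184838, 0.44559426]), np.float64(0.0005748844613923036))
railface (array([0.0230895 , 0.46637038]), np.float64(0.0005968446193360325))
side
near x(y) (array([0.02415243, 0.43255321]), np.float64(0.0003559109437305649))
far x(y) (array([0.02220486, 0.63138922]), np.float64(0.00029327758050092304))
right y(x) (array([ 1.05680575, -0.84941606]), np.float64(0.019904368319173506))
left y(x) (array([0.3177534, 0.0416128]), np.float64(0.007693261104340663))
railnear (array([0.0232895 , 0.44622116]), np.float64(0.0003836370134639817))
railface (array([0.02202715, 0.46777989]), np.float64(0.0002987328558942899))
```

```bash
python3 - <<'E'
from h import *
d=pickle.load(open('top0.pkl','rb'))
print(onz(d,[[225.3,260]],.035),onz(d,[[245.5,257.8]],.033))
e=np.array([.0228,1]);e/=np.linalg.norm(e)
print('spin angle: want tool z = -e', )
R=np.array([[0,.962,.272],[0,.272,-.962],[-1,0,0]])
a=np.arctan2(R[1,2],R[0,2]);b=np.arctan2(-e[1],-e[0]);print(a,b,'world ccw turn',b-a,'tool x down => spin',-(b-a))
P=cloud(d);m=(d['depth']>0);
q=m&(P[...,0]>.47)&(P[...,0]<.5)&(P[...,2]>.027)&(P[...,1]>.15)&(P[...,1]<.24);print('stop y min/max',P[q][:,1].min(),P[q][:,1].max())
E
```

```text
[[0.50445147 0.18645713]] [[0.50971348 0.14548819]]
spin angle: want tool z = -e
-1.2952446685670025 -1.5935923772427045 world ccw turn -0.29834770867570204 tool x down => spin 0.29834770867570204
stop y min/max 0.15364223482070125 0.23261541200345487
```

```bash
python3 -m crank '[{"offset":[0,0,0],"spin":0.149},{"offset":[0,0,0],"spin":0.149},{"offset":[0,0.033,-0.036],"spin":0},{"offset":[0,0.033,-0.036],"spin":0},{"offset":[0,0.033,-0.036],"spin":0},{"offset":[0,0.033,-0.036],"spin":0},{"offset":[0,0.033,-0.036],"spin":0},{"offset":[0,0.033,-0.036],"spin":0},{"offset":[0,0.033,-0.036],"spin":0},{"offset":[0,0.033,-0.036],"spin":0},{"offset":[0,0.033,-0.036],"spin":0},{"offset":[0,0.033,-0.036],"spin":0}]' 0
python3 -m crank '[{"offset":[0.03,0.033,-0.036],"spin":0},{"offset":[0.03,0.033,-0.036],"spin":0},{"offset":[0.03,0.033,-0.036],"spin":0},{"offset":[0,0,0],"spin":0},{"offset":[0,0,0],"spin":0}]'
python3 -c "
from rig import bot
s=bot.read_state();print(s['position'],s['tcp_rot'].round(4) if hasattr(s['tcp_rot'],'round') else s['tcp_rot'],s['force'])"
```

```text
time_s: 2.3
position: [0.5093, -0.2471, 0.405]
tcp_rot: [[0.0, 1.0, -0.022], [-0.0, -0.022, -1.0], [-1.0, 0.0, 0.0]]
force: [0.1, -0.8, -0.2]
opening: 0.033
time_s: 2.8
position: [0.5968, -0.1556, 0.3253]
tcp_rot: [[-0.002, 1.0, -0.02], [0.0, -0.02, -1.0], [-1.0, -0.002, -0.0]]
force: [-0.1, -0.0, 0.0]
opening: 0.007
[ 0.59681886 -0.15556558  0.32532768] [[-2.000e-03  9.998e-01 -1.960e-02]
 [ 3.000e-04 -1.960e-02 -9.998e-01]
 [-1.000e+00 -2.000e-03 -3.000e-04]] [-6.14341898e-02 -4.33337882e-05  1.65903686e-02]
```

```bash
python3 -m crank '[{"offset":[0,0.008,-0.014],"spin":0},{"offset":[0.04,0,0],"spin":0},{"offset":[0.04,0,0],"spin":0},{"offset":[0.02,0,0],"spin":0},{"offset":[0,0,0],"spin":0}]'
python3 - <<'E'
from rig import bot
import cv2
d=bot.capture('side');cv2.imwrite('pics/s1.png',cv2.resize(d['pixels'][150:400,230:480],None,fx=2.4,fy=2.4))
E
```

```text
time_s: 3.3
position: [0.6037, -0.143, 0.2245]
tcp_rot: [[-0.004, 1.0, -0.024], [0.002, -0.024, -1.0], [-1.0, -0.004, -0.002]]
force: [0.1, 0.3, -0.0]
opening: 0.0
```

View pics/s1.png

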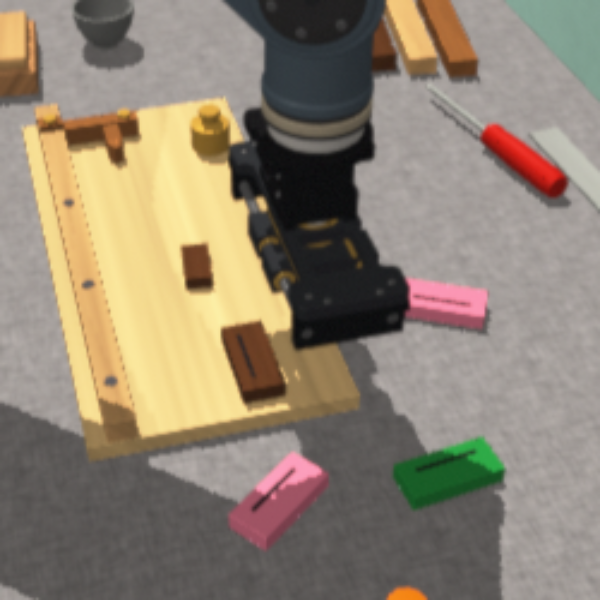

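```bash
python3 - <<'E'
from h import *
d=pickle.load(open('side0.pkl','rb'))
p=proj(d,[[.604,-.143,.042],[.604,-.143,.111],[.604,-.143,.2245],[.604,-.158,.042],[.594,-.158,.042]])
print((p-[230,150])*2.4)
E
```

```text
[[308.37697093 330.21987265]
 [310.30789441 258.1084021 ]
 [313.92095831 123.17641042]
 [314.71178514 343.70813811]
 [301.62625311 346.36699198]]
```

```bash
python3 - <<'E'
from h import *
from rig import bot
d=bot.capture('side');P=cloud(d)
for r in (180,230,260,280,300,315,330,340):
    print(r,[tuple((P[int(150+r/2.4),int(230+c/2.4)]*1000).astype(int)) for c in (298,308,325,350,380,400)])
E
```

```text
180 [(np.int64(587), np.int64(-161), np.int64(195)), (np.int64(594), np.int64(-160), np.int64(193)), (np.int64(607), np.int64(-157), np.int64(188)), (np.int64(621), np.int64(-164), np.int64(190)), (np.int64(742), np.int64(71), np.int64(0)), (np.int64(759), np.int64(69), np.int64(0))]
230 [(np.int64(587), np.int64(-162), np.int64(155)), (np.int64(594), np.int64(-162), np.int64(154)), (np.int64(605), np.int64(-166), np.int64(155)), (np.int64(621), np.int64(-168), np.int64(152)), (np.int64(717), np.int64(6), np.int64(0)), (np.int64(734), np.int64(3), np.int64(-1))]
260 [(np.int64(578), np.int64(-193), np.int64(156)), (np.int64(583), np.int64(-195), np.int64(156)), (np.int64(601), np.int64(-177), np.int64(138)), (np.int64(618), np.int64(-178), np.int64(134)), (np.int64(628), np.int64(-209), np.int64(157)), (np.int64(718), np.int64(-36), np.int64(-1))]
280 [(np.int64(572), np.int64(-210), np.int64(154)), (np.int64(578), np.int64(-212), np.int64(155)), (np.int64(587), np.int64(-218), np.int64(157)), (np.int64(603), np.int64(-218), np.int64(154)), (np.int64(621), np.int64(-226), np.int64(15
[... 522 characters left out ...]
38), np.int64(142)), (np.int64(621), np.int64(-231), np.int64(130)), (np.int64(634), np.int64(-232), np.int64(127))]
330 [(np.int64(566), np.int64(-229), np.int64(130)), (np.int64(572), np.int64(-231), np.int64(130)), (np.int64(583), np.int64(-232), np.int64(128)), (np.int64(600), np.int64(-232), np.int64(123)), (np.int64(621), np.int64(-233), np.int64(119)), (np.int64(634), np.int64(-233), np.int64(116))]
340 [(np.int64(566), np.int64(-232), np.int64(124)), (np.int64(573), np.int64(-230), np.int64(120)), (np.int64(584), np.int64(-230), np.int64(118)), (np.int64(600), np.int64(-232), np.int64(115)), (np.int64(669), np.int64(-123), np.int64(-1)), (np.int64(684), np.int64(-125), np.int64(-3))]
```

```bash
python3 -m crank '[{"offset":[0.01,0,0],"spin":0},{"offset":[0.01,0,0],"spin":0},{"offset":[0,0,0],"spin":0},{"offset":[0,-0.01,0],"spin":0},{"offset":[0,-0.01,0],"spin":0},{"offset":[0,-0.01,0],"spin":0},{"offset":[0,-0.01,0],"spin":0},{"offset":[0,0,0],"spin":0}]'
python3 - <<'E'
from rig import bot
from h import *
import cv2
for n in('top','side'):
    d=bot.capture(n);print([o for o in dark(d,.029) if .45<o[2][0]/1000<.6 and -230<o[2][1]<50])
    cv2.imwrite(f'pics/{n}2.png',cv2.resize(d['pixels'][150:400,230:480],None,fx=2.4,fy=2.4))
E
```

```text
time_s: 4.2
position: [0.563, -0.1415, 0.2062]
tcp_rot: [[-0.003, 1.0, -0.023], [0.001, -0.023, -1.0], [-1.0, -0.003, -0.001]]
force: [1.3, 0.4, 1.0]
opening: 0.007
[]
[(199.0, array([316., 330.]), array([ 521.4, -199. ]), array([ 32.5, 189.3]), 87.6), (527.5, array([332., 304.]), array([ 563.1, -149. ]), array([81.4, 92. ]), 89.3), (79.0, array([310., 262.]), array([540.7, -35.7]), array([60.9, 14.8]), 85.6)]
```

View pics/side2.png

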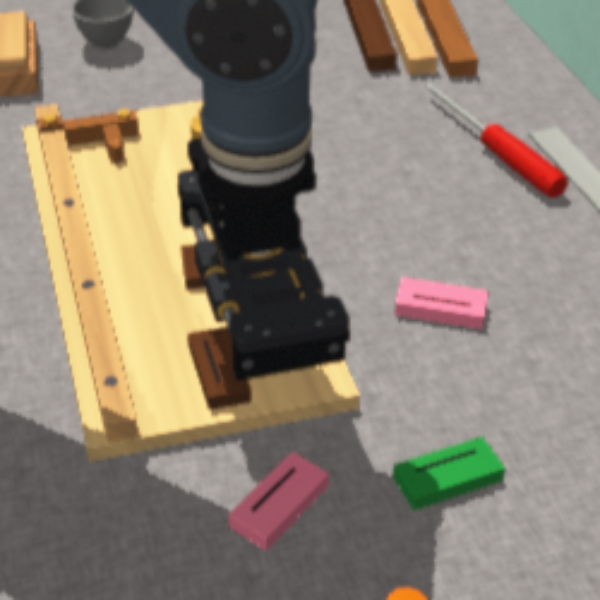

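View pics/top2.png

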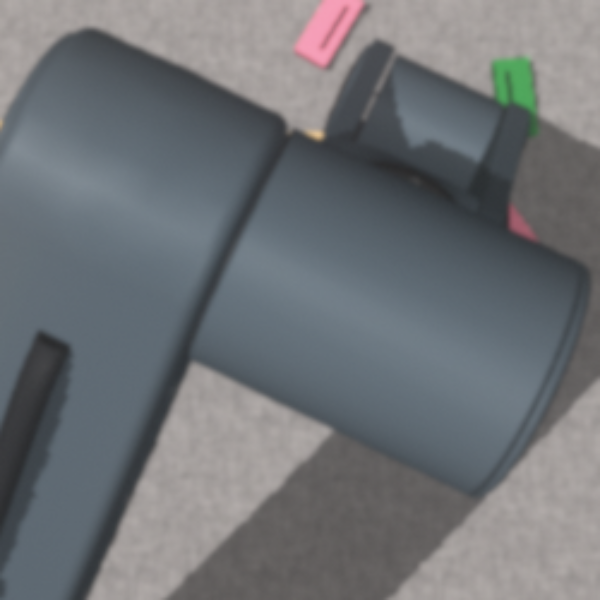

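The blank slides flat and stays about parallel, with its visible edge at around (218,365) in the side crop. I'll keep pushing toward the rail.

```bash
python3 -m crank '[{"offset":[0,-0.01,0],"spin":0},{"offset":[0,-0.01,0],"spin":0},{"offset":[0,-0.01,0],"spin":0},{"offset":[0,-0.01,0],"spin":0},{"offset":[0,-0.005,0],"spin":0},{"offset":[0,-0.004,0],"spin":0},{"offset":[0,0,0],"spin":0}]'
python3 - <<'E'
from rig import bot
from h import *
d=bot.capture('side')
cv2.imwrite('pics/s3.png',cv2.resize(d['pixels'][220:370,240:390],None,fx=4,fy=4,interpolation=cv2.INTER_CUBIC))
E
```

```text
time_s: 5.0
position: [0.5153, -0.1406, 0.2062]
tcp_rot: [[-0.001, 1.0, -0.022], [0.0, -0.022, -1.0], [-1.0, -0.001, -0.0]]
force: [-0.3, 0.0, -0.1]
opening: 0.003
```

View pics/s3.png

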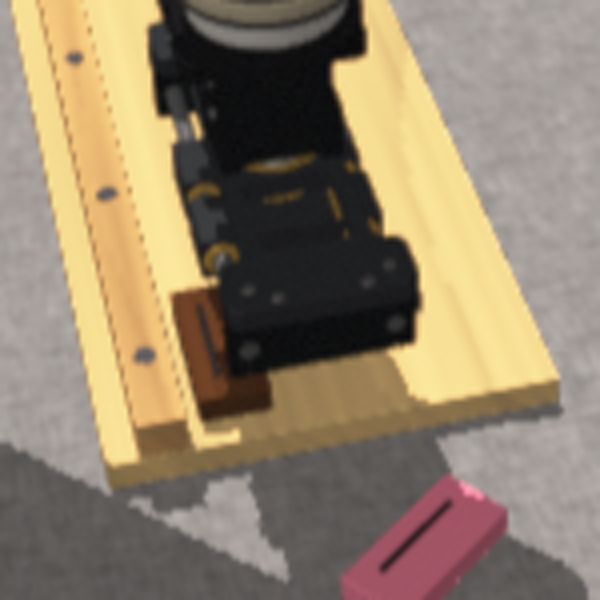

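Only a small gap to the rail is left. Creep in, watching the force.

```bash
python3 -m crank '[{"offset":[0,-0.003,0],"spin":0},{"offset":[0,-0.003,0],"spin":0},{"offset":[0,0,0],"spin":0}]'
python3 -m crank '[{"offset":[0,-0.002,0],"spin":0},{"offset":[0,0,0],"spin":0}]'
python3 -m crank '[{"offset":[0,-0.001,0],"spin":0},{"offset":[0,0,0],"spin":0}]'
```

```text
time_s: 5.35
position: [0.5096, -0.1405, 0.2062]
tcp_rot: [[-0.001, 1.0, -0.022], [0.0, -0.022, -1.0], [-1.0, -0.001, -0.0]]
force: [-0.8, 0.1, 0.4]
opening: 0.007
time_s: 5.55
position: [0.5078, -0.1405, 0.2062]
tcp_rot: [[-0.0, 1.0, -0.022], [0.0, -0.022, -1.0], [-1.0, -0.0, -0.0]]
force: [0.6, -0.0, 0.1]
opening: 0.005
time_s: 5.75
position: [0.5074, -0.1405, 0.2064]
tcp_rot: [[0.002, 1.0, -0.023], [-0.0, -0.023, -1.0], [-1.0, 0.002, 0.0]]
force: [2.3, 1.1, 0.7]
opening: 0.002
```

```bash
python3 -m crank '[{"offset":[0,-0.001,0],"spin":0},{"offset":[0,0,0],"spin":0}]'
python3 -m crank '[{"offset":[0,-0.001,0],"spin":0},{"offset":[0,0,0],"spin":0}]'
python3 - <<'E'
from rig import bot
from h import *
d=bot.capture('side')
cv2.imwrite('pics/s4.png',cv2.resize(d['pixels'][260:350,260:350],None,fx=6,fy=6,interpolation=cv2.INTER_CUBIC))
E
```

```text
time_s: 5.95
position: [0.5069, -0.1405, 0.2065]
tcp_rot: [[0.004, 1.0, -0.023], [-0.001, -0.023, -1.0], [-1.0, 0.004, 0.001]]
force: [4.9, 3.0, -0.3]
opening: 0.009
time_s: 6.15
position: [0.5065, -0.1405, 0.2067]
tcp_rot: [[0.006, 1.0, -0.023], [-0.001, -0.023, -1.0], [-1.0, 0.006, 0.001]]
force: [5.2, 3.5, -0.1]
opening: 0.004
```

View pics/s4.png

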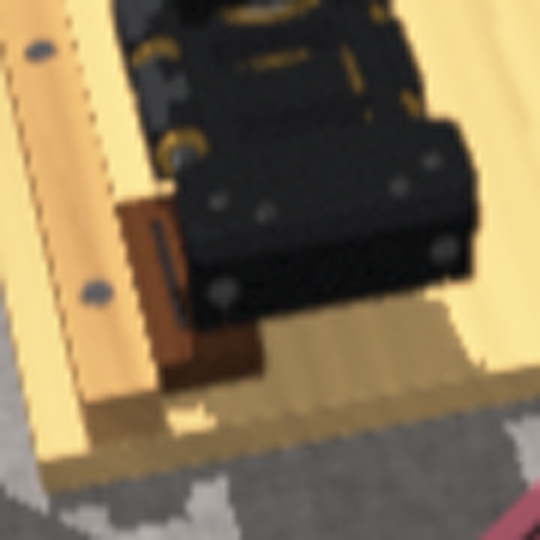

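```bash
python3 -m crank '[{"offset":[0,0.012,0],"spin":0},{"offset":[-0.03,0,0],"spin":0},{"offset":[-0.02,0,0],"spin":0},{"offset":[0,-0.017,0.036],"spin":0},{"offset":[0,-0.018,0.036],"spin":0},{"offset":[0,0,0],"spin":0},{"offset":[0,0,0],"spin":0}]'
python3 - <<'E'
from rig import bot
from h import *
d=bot.capture('side')
cv2.imwrite('pics/s5.png',cv2.resize(d['pixels'][230:380,240:390],None,fx=4,fy=4,interpolation=cv2.INTER_CUBIC))
P=cloud(d)
print([o for o in dark(d,.029) if .45<o[2][0]/1000<.6 and -230<o[2][1]<50])
E
```

```text
time_s: 6.9
position: [0.4799, -0.2126, 0.2561]
tcp_rot: [[-0.001, 1.0, -0.024], [0.001, -0.024, -1.0], [-1.0, -0.001, -0.001]]
force: [0.0, 1.6, 0.2]
opening: 0.002
[(138.5, array([315., 330.]), array([ 522.2, -199.2]), array([ 32.1, 187.7]), 87.6)]
```

View pics/s5.png

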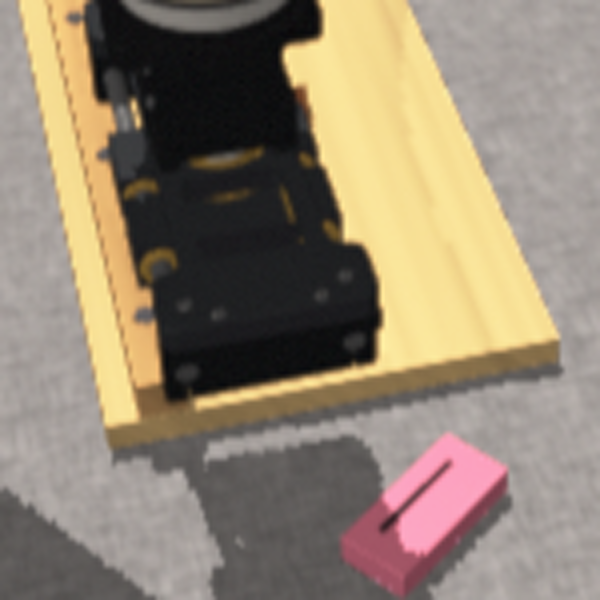

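```bash
python3 -m crank '[{"offset":[0.03,0,0],"spin":0},{"offset":[0.02,0,0],"spin":0},{"offset":[0,0,0],"spin":0},{"offset":[0,0,-0.008],"spin":0},{"offset":[0,0,-0.008],"spin":0},{"offset":[0,0,-0.01],"spin":0},{"offset":[0,0,-0.01],"spin":0},{"offset":[0,0,-0.01],"spin":0},{"offset":[0,0,-0.01],"spin":0},{"offset":[0,0,0],"spin":0}]'
python3 - <<'E'
from rig import bot
from h import *
d=bot.capture('side')
cv2.imwrite('pics/s6.png',cv2.resize(d['pixels'][200:350,240:390],None,fx=4,fy=4,interpolation=cv2.INTER_CUBIC))
E
```

```text
time_s: 7.95
position: [0.4813, -0.1543, 0.2063]
tcp_rot: [[-0.001, 1.0, -0.02], [0.001, -0.02, -1.0], [-1.0, -0.001, -0.001]]
force: [0.0, -0.1, 0.5]
opening: 0.004
```

View pics/s6.png

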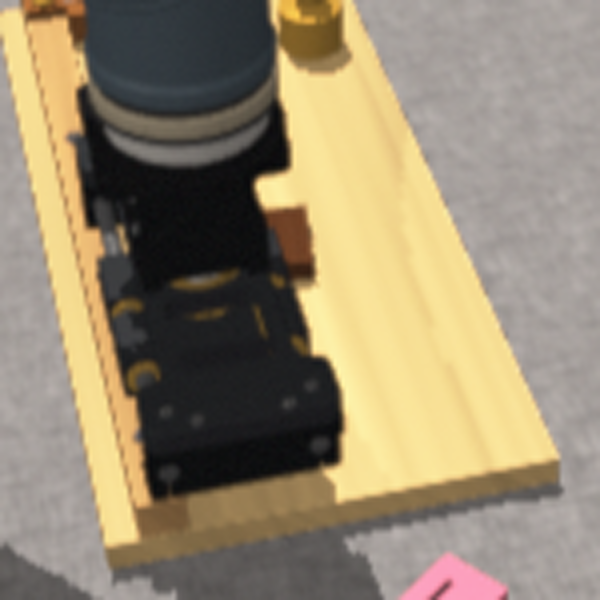

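```bash
python3 -m crank '[{"offset":[0,0,-0.012],"spin":0},{"offset":[0,0,-0.014],"spin":0},{"offset":[0,0,-0.014],"spin":0},{"offset":[0,0,-0.014],"spin":0},{"offset":[0,0,-0.014],"spin":0},{"offset":[0,0,-0.014],"spin":0},{"offset":[0,0,-0.014],"spin":0},{"offset":[0,0,-0.014],"spin":0},{"offset":[0,0,-0.014],"spin":0},{"offset":[0,0,-0.012],"spin":0},{"offset":[0,0,-0.01],"spin":0},{"offset":[0,0,0],"spin":0}]'
python3 -m crank '[{"offset":[0,0,0.02],"spin":0},{"offset":[-0.04,0,0.02],"spin":0},{"offset":[-0.03,0,0.04],"spin":0},{"offset":[-0.03,0,0.04],"spin":0},{"offset":[0,0,0.05],"spin":0},{"offset":[0,0,0.05],"spin":0},{"offset":[0,0,0],"spin":0}]'
python3 - <<'E'
from rig import bot
from h import *
for n in('top','side'):
    d=bot.capture(n);pickle.dump(d,open(n+'7.pkl','wb'))
    print([o for o in dark(d,.029) if .45<o[2][0]/1000<.6 and -230<o[2][1]<150])
    if n=='side':d['pixels']=d['pixels'][180:330,240:390]
    else:d['pixels']=d['pixels'][190:300,200:400]
    cv2.imwrite(f'pics/{n}7.png',cv2.resize(d['pixels'],None,fx=4,fy=4,interpolation=cv2.INTER_CUBIC))
E
```

```text
time_s: 9.2
position: [0.4846, -0.0086, 0.2062]
tcp_rot: [[-0.001, 1.0, -0.02], [0.0, -0.02, -1.0], [-1.0, -0.001, -0.0]]
force: [0.1, -0.6, -0.7]
opening: 0.006
time_s: 9.9
position: [0.4806, -0.2368, 0.3073]
tcp_rot: [[0.006, 1.0, -0.029], [-0.006, -0.029, -1.0], [-1.0, 0.006, 0.006]]
force: [-0.2, 1.5, 0.2]
opening: 0.003
[]
[(203.0, array([318., 330.]), array([ 523.3, -200.4]), array([ 29.9, 190.1]), 87.6)]
```

View pics/side7.png

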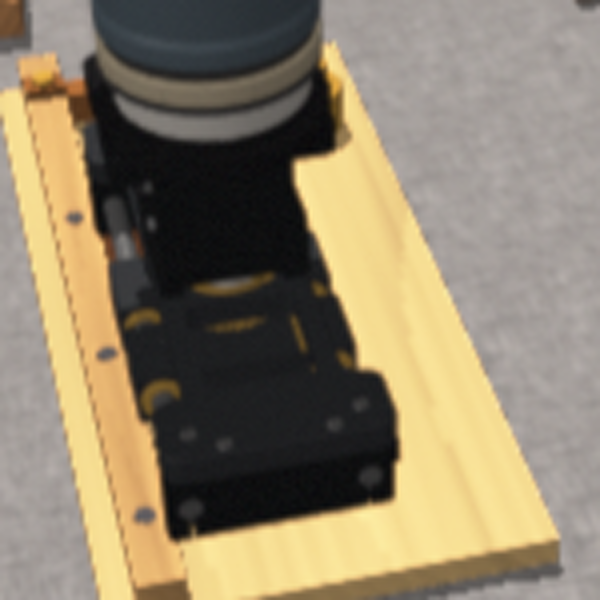

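View pics/top7.png

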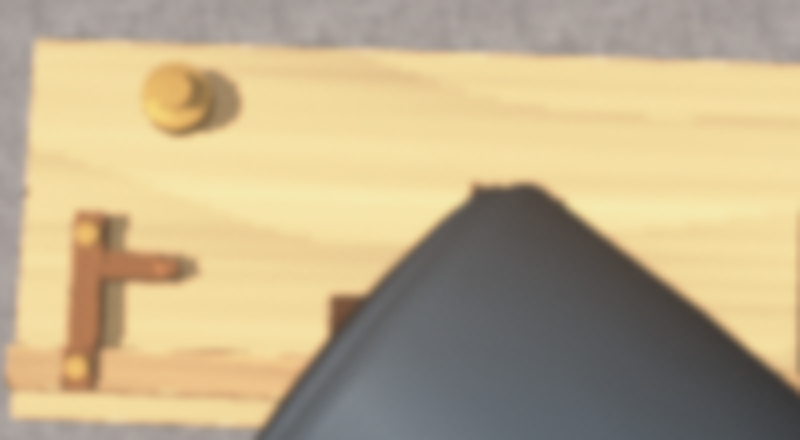

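```bash
python3 -m crank '[{"offset":[0,0,0.05],"spin":0},{"offset":[0,0,0.05],"spin":0},{"offset":[0,0,0.05],"spin":0},{"offset":[0,0,0.05],"spin":0},{"offset":[0,0,0],"spin":0}]'
python3 - <<'E'
from rig import bot
from h import *
for n in('top','side'):
    d=bot.capture(n);pickle.dump(d,open(n+'8.pkl','wb'))
    print([o for o in dark(d,.029) if .45<o[2][0]/1000<.6 and -230<o[2][1]<150])
    if n=='side':d['pixels']=d['pixels'][180:330,240:390]
    else:d['pixels']=d['pixels'][190:300,200:400]
    cv2.imwrite(f'pics/{n}8.png',cv2.resize(d['pixels'],None,fx=4,fy=4,interpolation=cv2.INTER_CUBIC))
E
```

```text
time_s: 10.5
position: [0.4755, -0.4348, 0.3063]
tcp_rot: [[0.003, 1.0, -0.026], [-0.006, -0.026, -1.0], [-1.0, 0.003, 0.006]]
force: [1.0, 1.1, -0.0]
opening: 0.004
[(396.0, array([300., 272.]), array([483.3,  34.5]), array([26.7, 67.7]), 0.7), (144.0, array([327., 242.]), array([543.9, -22.5]), array([40.9, 18. ]), 79.3)]
[(123.5, array([333., 315.]), array([ 547.9, -173.6]), array([ 57.3, 126.6]), 81.8)]
```

View pics/side8.png

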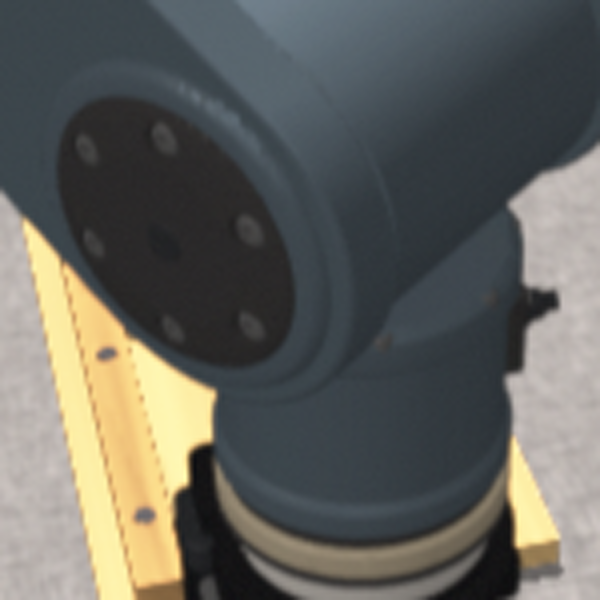

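View pics/top8.png

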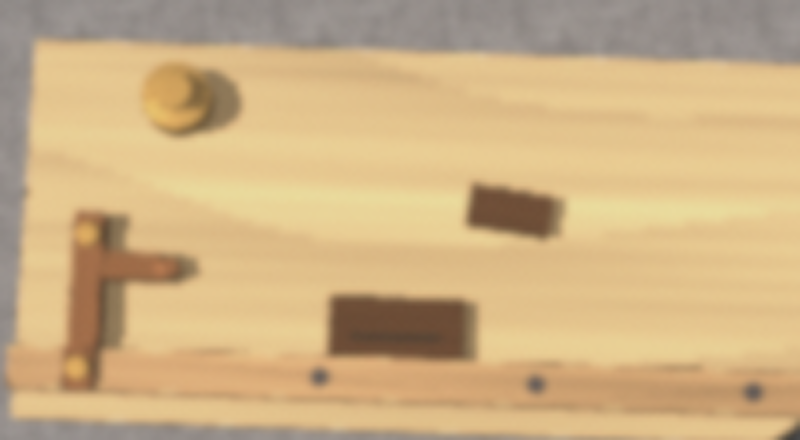

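```bash
python3 -m crank '[{"offset":[0,0,-0.045],"spin":0},{"offset":[0,0,-0.049],"spin":0},{"offset":[0,0,-0.049],"spin":0},{"offset":[0,0,-0.049],"spin":0},{"offset":[0,0,-0.049],"spin":0},{"offset":[0,0,-0.049],"spin":0},{"offset":[0,0,-0.049],"spin":0},{"offset":[0,0,-0.045],"spin":0},{"offset":[0,0,0],"spin":0},{"offset":[0,0,0],"spin":0}]'
```

```text
time_s: 11.6
position: [0.4826, -0.0428, 0.3062]
tcp_rot: [[-0.002, 1.0, -0.017], [0.001, -0.017, -1.0], [-1.0, -0.002, -0.001]]
force: [1.0, -0.2, -0.4]
opening: 0.009
```

```bash
python3 -m crank '[{"offset":[0.04,0,0.005],"spin":0.004},{"offset":[0.04,0,0],"spin":0},{"offset":[0.02,0,0],"spin":0},{"offset":[0,0,0],"spin":0}]'
python3 -m crank '[{"offset":[0,0,-0.012],"spin":0},{"offset":[0,0,-0.012],"spin":0},{"offset":[0,0,-0.012],"spin":0},{"offset":[0,0,-0.012],"spin":0},{"offset":[0,0,-0.012],"spin":0},{"offset":[0,0,-0.012],"spin":0},{"offset":[0,0,-0.012],"spin":0},{"offset":[0,0,-0.01],"spin":0},{"offset":[0,0,0],"spin":0}]'
```

```text
time_s: 12.0
position: [0.4826, -0.0514, 0.2039]
tcp_rot: [[-0.006, 1.0, -0.028], [0.002, -0.028, -1.0], [-1.0, -0.006, -0.002]]
force: [-0.6, -0.0, -0.4]
opening: 0.005
time_s: 12.9
position: [0.4861, 0.0444, 0.2062]
tcp_rot: [[-0.001, 1.0, -0.024], [0.0, -0.024, -1.0], [-1.0, -0.001, -0.0]]
force: [-0.4, 0.3, 0.5]
opening: 0.004
```

```bash
python3 -m crank '[{"offset":[0,0,-0.008],"spin":0},{"offset":[0,0,-0.008],"spin":0},{"offset":[0,0,-0.008],"spin":0},{"offset":[0,0,-0.008],"spin":0},{"offset":[0,0,-0.006],"spin":0},{"offset":[0,0,0],"spin":0}]'
python3 -m crank '[{"offset":[0,0,-0.006],"spin":0},{"offset":[0,0,-0.006],"spin":0},{"offset":[0,0,-0.003],"spin":0},{"offset":[0,0,0],"spin":0}]'
python3 - <<'E'
from rig import bot
from h import *
d=bot.capture('side')
cv2.imwrite('pics/s9.png',cv2.resize(d['pixels'][160:310,220:370],None,fx=4,fy=4,interpolation=cv2.INTER_CUBIC))
E
```

```text
time_s: 13.5
position: [0.4872, 0.0818, 0.2063]
tcp_rot: [[-0.0, 1.0, -0.025], [0.0, -0.025, -1.0], [-1.0, -0.0, -0.0]]
force: [-0.1, -0.4, -0.6]
opening: 0.008
time_s: 13.9
position: [0.4877, 0.0964, 0.2063]
tcp_rot: [[0.0, 1.0, -0.026], [0.0, -0.026, -1.0], [-1.0, 0.0, -0.0]]
force: [-0.7, 0.7, -0.9]
opening: 0.007
```

View pics/s9.png

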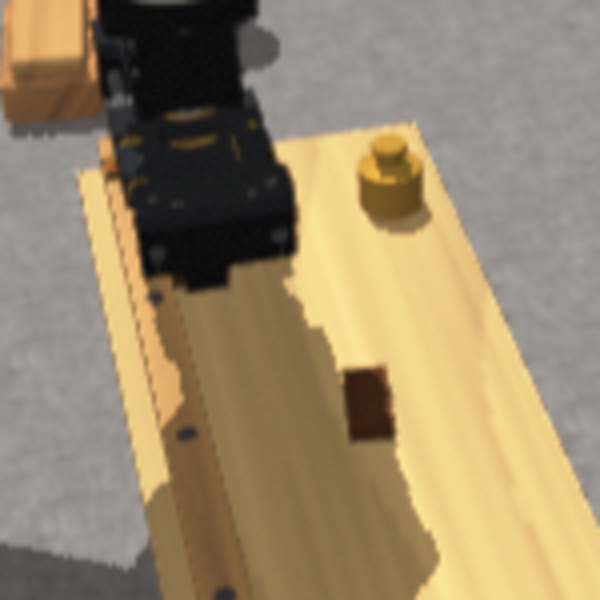

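Force is still low. Creep on until it meets the stop.

```bash
python3 -m crank '[{"offset":[0,0,-0.003],"spin":0},{"offset":[0,0,-0.003],"spin":0},{"offset":[0,0,0],"spin":0}]'
python3 -m crank '[{"offset":[0,0,-0.002],"spin":0},{"offset":[0,0,0],"spin":0}]'
python3 -m crank '[{"offset":[0,0,-0.002],"spin":0},{"offset":[0,0,0],"spin":0}]'

```

```text
time_s: 14.25
position: [0.4879, 0.1023, 0.2062]
tcp_rot: [[0.0, 1.0, -0.026], [0.0, -0.026, -1.0], [-1.0, 0.0, -0.0]]
force: [-0.4, -0.0, -0.9]
opening: 0.008
time_s: 14.45
position: [0.4879, 0.1041, 0.2062]
tcp_rot: [[-0.0, 1.0, -0.026], [0.0, -0.026, -1.0], [-1.0, -0.0, -0.0]]
force: [-0.2, 0.1, -0.2]
opening: 0.007
time_s: 14.65
position: [0.488, 0.1061, 0.2063]
tcp_rot: [[0.0, 1.0, -0.026], [0.0, -0.026, -1.0], [-1.0, 0.0, -0.0]]
force: [-0.2, -0.4, 0.0]
opening: 0.002
```

```bash
python3 -m crank '[{"offset":[0,0,-0.002],"spin":0},{"offset":[0,0,0],"spin":0}]'
python3 -m crank '[{"offset":[0,0,-0.0015],"spin":0},{"offset":[0,0,0],"spin":0}]'
python3 -m crank '[{"offset":[0,0,-0.001],"spin":0},{"offset":[0,0,0],"spin":0}]'

```

```text
time_s: 14.85
position: [0.4881, 0.1081, 0.2062]
tcp_rot: [[0.0, 1.0, -0.026], [0.0, -0.026, -1.0], [-1.0, 0.0, -0.0]]
force: [-0.1, 1.2, 0.5]
opening: 0.005
time_s: 15.05
position: [0.4882, 0.1095, 0.2063]
tcp_rot: [[0.0, 1.0, -0.026], [-0.0, -0.026, -1.0], [-1.0, 0.0, 0.0]]
force: [-0.1, -2.2, -0.5]
opening: 0.004
time_s: 15.25
position: [0.4883, 0.1098, 0.2063]
tcp_rot: [[0.0, 1.0, -0.025], [-0.001, -0.025, -1.0], [-1.0, 0.0, 0.001]]
force: [0.2, -5.6, 0.5]
opening: 0.006
```

```bash
python3 -m crank '[{"offset":[0,0,-0.001],"spin":0},{"offset":[0,0,0],"spin":0}]'
python3 -m crank '[{"offset":[0,0,0.02],"spin":0},{"offset":[-0.03,0,0.03],"spin":0},{"offset":[-0.04,0,0.03],"spin":0},{"offset":[-0.03,0,0.04],"spin":0},{"offset":[0,0,0.05],"spin":0},{"offset":[0,0,0.05],"spin":0},{"offset":[0,0,0.05],"spin":0},{"offset":[0,0,0.05],"spin":0},{"offset":[0,0,0.05],"spin":0},{"offset":[0,0,0],"spin":0}]'
python3 - <<'E'
from rig import bot
from h import *
for n in('top','side'):
    d=bot.capture(n);pickle.dump(d,open(n+'10.pkl','wb'))
    print([o for o in dark(d,.029) if .45<o[2][0]/1000<.6 and -230<o[2][1]<250])
    im=d['pixels'][150:300,230:380] if n=='side' else d['pixels'][205:305,200:340]
    cv2.imwrite(f'pics/{n}10.png',cv2.resize(im,None,fx=5 if n=='top' else 4,fy=5 if n=='top' else 4,interpolation=cv2.INTER_CUBIC))
E
```

```text
time_s: 15.45
position: [0.4884, 0.1101, 0.2063]
tcp_rot: [[-0.0, 1.0, -0.024], [-0.003, -0.024, -1.0], [-1.0, 0.0, 0.003]]
force: [-0.2, -10.4, 0.6]
opening: 0.003
time_s: 16.45
position: [0.479, -0.2649, 0.3068]
tcp_rot: [[0.005, 0.999, -0.033], [-0.005, -0.033, -0.999], [-1.0, 0.005, 0.005]]
force: [0.5, 0.1, 0.2]
opening: 0.007
[(413.0, array([241., 269.]), array([489.1, 153.3]), array([32.9, 71.7]), 0.7), (134.0, array([323., 253.]), array([ 5.234e+02, -2.000e-01]), array([34.1, 97.7]), 46.9)]
[(155.5, array([315., 330.]), array([ 522.1, -193.1]), array([ 41.7, 187.6]), 88.7), (260.5, array([287., 212.]), array([547.9, 152.3]), array([ 92.3, 149.3]), 88.6)]
```

View pics/side10.png

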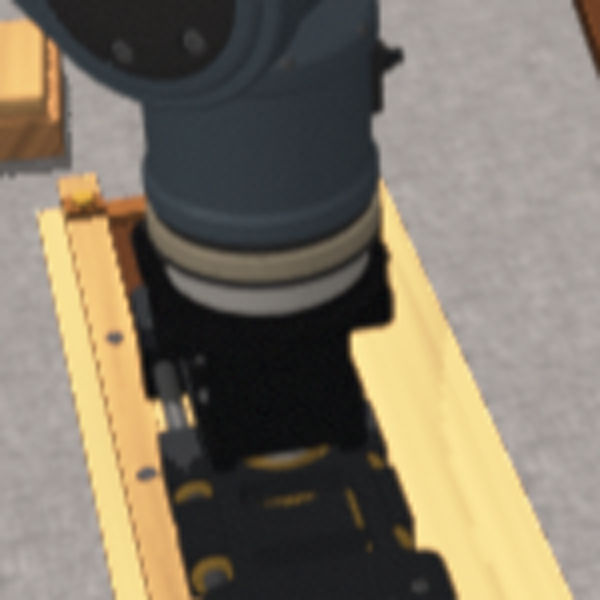

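View pics/top10.png

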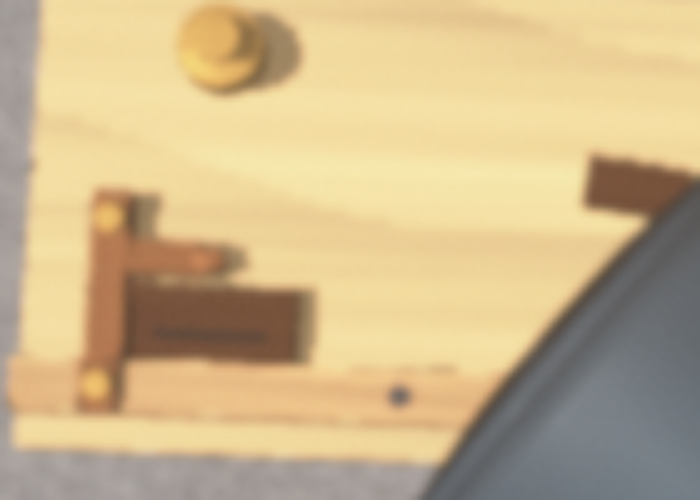

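The blank looks home: its left end meets the stop at about (125,325) and it lies on the rail at about (215,360). I'll press the exposed part toward the rail once to seat it, then nudge the end again.

```bash
python3 -m crank '[{"offset":[0,0.006,-0.043],"spin":0},{"offset":[0,0.006,-0.049],"spin":0},{"offset":[0,0.006,-0.049],"spin":0},{"offset":[0,0.006,-0.049],"spin":0},{"offset":[0,0.006,-0.049],"spin":0},{"offset":[0,0.006,-0.049],"spin":0},{"offset":[0,0.006,-0.049],"spin":0},{"offset":[0,0.005,-0.045],"spin":0},{"offset":[0,0,0],"spin":0},{"offset":[0,0,0],"spin":0}]'
```

```text
time_s: 17.55
position: [0.5338, 0.1249, 0.306]
tcp_rot: [[-0.002, 1.0, -0.021], [-0.0, -0.021, -1.0], [-1.0, -0.002, 0.0]]
force: [0.3, -1.1, -0.7]
opening: 0.005
```

```bash
python3 -m crank '[{"offset":[0.04,0,0],"spin":0},{"offset":[0.04,0,0],"spin":0},{"offset":[0.02,0,0],"spin":0},{"offset":[0,0,0],"spin":0},{"offset":[0,-0.008,0],"spin":0},{"offset":[0,-0.008,0],"spin":0},{"offset":[0,0,0],"spin":0}]'
python3 -m crank '[{"offset":[0,-0.002,0],"spin":0},{"offset":[0,0,0],"spin":0}]'
python3 -m crank '[{"offset":[0,-0.002,0],"spin":0},{"offset":[0,0,0],"spin":0}]'
```

```text
time_s: 18.25
position: [0.5179, 0.1226, 0.2075]
tcp_rot: [[-0.001, 1.0, -0.026], [-0.0, -0.026, -1.0], [-1.0, -0.001, 0.0]]
force: [-0.3, 0.9, 1.0]
opening: 0.008
time_s: 18.45
position: [0.5175, 0.1228, 0.2071]
tcp_rot: [[0.001, 1.0, -0.026], [0.0, -0.026, -1.0], [-1.0, 0.001, -0.0]]
force: [-0.4, 0.5, 0.6]
opening: 0.007
time_s: 18.65
position: [0.5153, 0.1228, 0.2064]
tcp_rot: [[0.0, 1.0, -0.026], [-0.0, -0.026, -1.0], [-1.0, 0.0, 0.0]]
force: [-0.6, 0.3, -0.0]
opening: 0.002
```

```bash
python3 -m crank '[{"offset":[0,-0.001,0],"spin":0},{"offset":[0,0,0],"spin":0}]'
python3 -m crank '[{"offset":[0,-0.001,0],"spin":0},{"offset":[0,0,0],"spin":0}]'
python3 -m crank '[{"offset":[0,-0.001,0],"spin":0},{"offset":[0,0,0],"spin":0}]'
```

```text
time_s: 18.85
position: [0.5143, 0.1228, 0.2062]
tcp_rot: [[-0.0, 1.0, -0.026], [-0.0, -0.026, -1.0], [-1.0, -0.0, 0.0]]
force: [0.0, -0.4, 0.8]
opening: 0.009
time_s: 19.05
position: [0.5136, 0.1228, 0.2062]
tcp_rot: [[0.0, 1.0, -0.026], [-0.0, -0.026, -1.0], [-1.0, 0.0, -0.0]]
force: [0.1, -0.4, -0.4]
opening: 0.007
time_s: 19.25
position: [0.5131, 0.1229, 0.2064]
tcp_rot: [[0.002, 1.0, -0.026], [0.0, -0.026, -1.0], [-1.0, 0.002, -0.0]]
force: [2.0, 1.1, 0.0]
opening: 0.008
```

```bash
python3 -m crank '[{"offset":[0,-0.002,0],"spin":0},{"offset":[0,0,0],"spin":0}]'
python3 -m crank '[{"offset":[0,0.012,0],"spin":0},{"offset":[-0.04,0,0],"spin":0},{"offset":[0,-0.02,0.018],"spin":0},{"offset":[0,-0.02,0.018],"spin":0},{"offset":[0,0,0],"spin":0},{"offset":[0,0,0],"spin":0}]'
```

```text
time_s: 19.45
position: [0.5121, 0.1229, 0.2068]
tcp_rot: [[0.006, 1.0, -0.027], [0.0, -0.027, -1.0], [-1.0, 0.006, -0.0]]
force: [5.2, 0.4, -1.4]
opening: 0.002
time_s: 20.05
position: [0.4812, 0.0874, 0.2461]
tcp_rot: [[-0.002, 1.0, -0.027], [0.0, -0.027, -1.0], [-1.0, -0.002, -0.0]]
force: [-0.5, 0.3, -0.4]
opening: 0.003
```

```bash
python3 -m crank '[{"offset":[0,0.005,0],"spin":0.003},{"offset":[0.02,0,0],"spin":0},{"offset":[0.02,0,0],"spin":0},{"offset":[0,0,-0.006],"spin":0},{"offset":[0,0,-0.006],"spin":0},{"offset":[0,0,-0.006],"spin":0},{"offset":[0,0,0],"spin":0}]'
python3 -m crank '[{"offset":[0,0,-0.002],"spin":0},{"offset":[0,0,-0.001],"spin":0},{"offset":[0,0,0],"spin":0}]'
python3 -m crank '[{"offset":[0,0,-0.001],"spin":0},{"offset":[0,0,0],"spin":0}]'
```

```text
time_s: 20.75
position: [0.4874, 0.1066, 0.207]
tcp_rot: [[0.002, 1.0, -0.028], [0.0, -0.028, -1.0], [-1.0, 0.002, -0.0]]
force: [0.2, 0.1, -0.0]
opening: 0.008
time_s: 21.05
position: [0.4872, 0.1086, 0.2065]
tcp_rot: [[0.0, 1.0, -0.029], [-0.0, -0.029, -1.0], [-1.0, 0.0, 0.0]]
force: [0.0, -0.6, -0.9]
opening: 0.007
time_s: 21.25
position: [0.4872, 0.1094, 0.2063]
tcp_rot: [[0.0, 1.0, -0.029], [-0.0, -0.029, -1.0], [-1.0, 0.0, 0.0]]
force: [0.1, 0.5, 0.1]
opening: 0.0
```

```bash
python3 -m crank '[{"offset":[0,0,-0.001],"spin":0},{"offset":[0,0,0],"spin":0}]'
python3 -m crank '[{"offset":[0,0,-0.001],"spin":0},{"offset":[0,0,0],"spin":0}]'
python3 -m crank '[{"offset":[0,0,0.02],"spin":0},{"offset":[-0.03,0,0.03],"spin":0},{"offset":[-0.04,0,0.03],"spin":0},{"offset":[-0.03,0,0.04],"spin":0},{"offset":[0,0,0.05],"spin":0},{"offset":[0,0,0.05],"spin":0},{"offset":[0,0,0.05],"spin":0},{"offset":[0,0,0.05],"spin":0},{"offset":[0,0,0.05],"spin":0},{"offset":[0,0,0.05],"spin":0},{"offset":[0,0,0.05],"spin":0},{"offset":[0,0,0],"spin":0}]'
python3 - <<'E'
from rig import bot
from h import *
for n in('top','side'):
    d=bot.capture(n);pickle.dump(d,open(n+'11.pkl','wb'))
    print([o for o in dark(d,.029) if .45<o[2][0]/1000<.6 and -230<o[2][1]<250])
    im=d['pixels'][150:300,230:380] if n=='side' else d['pixels'][205:305,200:340]
    cv2.imwrite(f'pics/{n}11.png',cv2.resize(im,None,fx=5 if n=='top' else 4,fy=5 if n=='top' else 4,interpolation=cv2.INTER_CUBIC))
E
```

```text
time_s: 21.45
position: [0.4873, 0.1098, 0.2063]
tcp_rot: [[-0.0, 1.0, -0.028], [-0.001, -0.028, -1.0], [-1.0, -0.0, 0.001]]
force: [-0.0, -4.9, 1.0]
opening: 0.005
time_s: 21.65
position: [0.4874, 0.1101, 0.2063]
tcp_rot: [[-0.0, 1.0, -0.027], [-0.003, -0.027, -1.0], [-1.0, -0.0, 0.003]]
force: [0.4, -10.0, 1.3]
opening: 0.003
time_s: 22.85
position: [0.4734, -0.3652, 0.3067]
tcp_rot: [[0.004, 0.999, -0.036], [-0.007, -0.036, -0.999], [-1.0, 0.005, 0.007]]
force: [0.8, 1.5, 0.6]
opening: 0.007
[(439.0, array([239., 270.]), array([479. , 153.2]), array([73.7, 48.1]), 85.4), (138.5, array([327., 243.]), array([543.9, -22.5]), array([40. , 17.7]), 80.3)]
[(64.5, array([316., 320.]), array([ 515.9, -186. ]), array([11.8, 38.6]), 87.6), (184.0, array([311., 267.]), array([543.3, -39.2]), array([ 68.3, 128.1]), 79.2)]
```

View pics/top11.png

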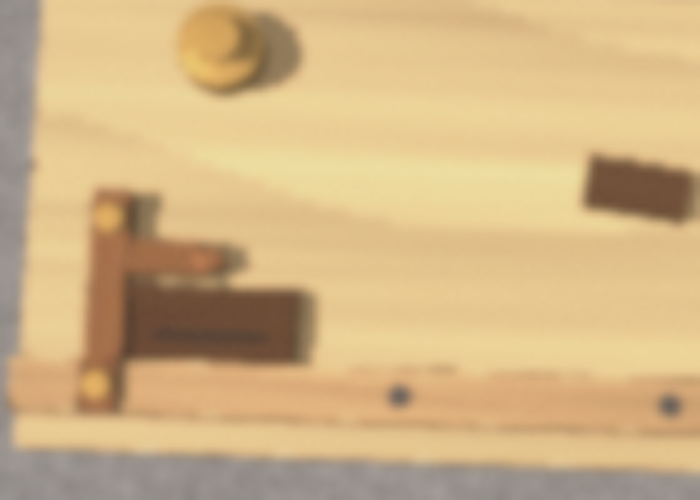

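View pics/side11.png

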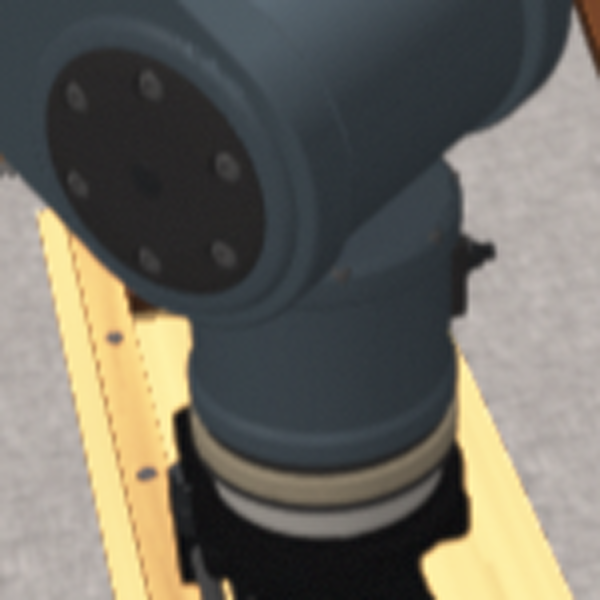

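```bash
python3 - <<'E'
from h import *
d=pickle.load(open('top11.pkl','rb'));g=cv2.cvtColor(d['pixels'],cv2.COLOR_BGR2GRAY).astype(float)
r=g[264:275].mean(0)
print(r[215:268].round().astype(int).tolist())
print('y at cols 224..226 (z .035), 258..263 (z .029)',onz(d,[[224,269],[225,269],[226,269]],.035)[:,1].round(4),onz(d,[[u,269] for u in range(258,264)],.029)[:,1].round(4))
E
```

```text
[201, 183, 153, 130, 123, 123, 124, 123, 117, 100, 79, 75, 79, 82, 82, 81, 80, 80, 80, 80, 80, 80, 81, 81, 81, 81, 81, 81, 81, 81, 81, 81, 81, 82, 81, 81, 82, 82, 83, 84, 84, 84, 83, 84, 94, 111, 126, 146, 175, 198, 206, 207, 207]
y at cols 224..226 (z .035), 258..263 (z .029) [0.1884 0.1864 0.1843] [0.1196 0.1176 0.1155 0.1135 0.1114 0.1094]
```

```bash
python3 -m crank '[{"offset":[0,0,0],"spin":0},{"offset":[0,0,0],"spin":0}]'; python3 -c "
from rig import bot
print(bot.hand_in())"
```

```text
time_s: 23.15
position: [0.4735, -0.3565, 0.306]
tcp_rot: [[-0.001, 1.0, -0.028], [0.002, -0.028, -1.0], [-1.0, -0.001, -0.002]]
force: [0.3, 0.8, 0.4]
opening: 0.004
the job is handed in; nothing more can be done
None
```

The bridge blank is home in the corner pocket, flush against the rail and the end stop as far as my checks show. I handed the job in at about 23 s.

**What I did:** With the fingers closed, I pushed the blank flat onto the rail well short of the pocket, with about 5 N at contact. I then slid it along the rail from its end until it met the stop. To seat it, I pressed the exposed part toward the rail once (about 5 N) and nudged the end again (about 10 N).

**Last checks:**
- **Stop:** Both end pushes met firm resistance at the same spot, y ≈ 0.1095 m. In the final top picture the stop face is at y ≈ 0.188 and the blank's rear end at ≈ 0.117. That is about 71 mm for a 70 mm blank, so any gap is within the roughly 1–2 mm the picture can resolve.
- **Rail:** The sideways press met resistance at x ≈ 0.513, where a blank flush with the rail should be (0.5135).
- **Other things:** The nut blank stayed within 0.5 mm of where it started, and the weight looked unmoved. I did not re-measure the bench items. The gripper was clear of everything when I handed in.
- **Not confirmed:** The arm blocked the last side view, so only the top picture and the contact readings back this up. The automatic outline of the blank in the last top picture (74 x 48 mm) did not match its size, probably because it merged with the stop, so I did not use it.

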